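Clear and crack a sealed dry-storage box

ROBOT

A 6-joint arm with a two-finger parallel gripper is mounted at the origin on the work surface. World frame = base frame: x ahead of the robot, y to its left, z up, the work surface at z = 0. Lengths are in m, angles in rad, forces in N, time in s.
With the tool pointing down it reaches from about 0.35 to 0.975 m from the base axis. Payload 7.1 kg.
Tool frame: the origin (TCP) lies midway between the tips of the shut fingers; the grasp point (between the pads) lies 19 mm behind it; z points along the fingers, y is the line along which they close (so a half turn about z gives the same grasp; the last joint's range is limited). The gripper opens to 88 mm and grips with 3 to 60 N. Pads are 20 mm wide; open, the fingers measure 115 mm over their backs; the gripper's body (75 mm by 178 mm) begins 61 mm behind the grasp point.
Start: joints at [-1.333, 0.423, 1.63, -0, 1.089, -0.019], TCP at [0.159, -0.604, 0.223] pointing down, gripper open.
Joint ranges: [-3, 3], [-0.9, 2.11], [0.09, 2.58], [-1.31, 4.45], [0.11, 2.69], [-2.54, 2.54]. Speed limits (rad/s): [2.39, 2.39, 3.01, 3.14, 3.14, 3.14].

INTERFACE

Orientations are given as a unit quaternion [w, x, y, z].
In Python, from station import move_pose, movel, movej, command_gripper, wait, inverse_kinematics, read_camera, camera_info, MotionError, job_done, get_time, get_joint_pos, get_qvel, get_effort, get_tcp_pos, get_ee_rot, get_ft_force, get_ft_torque, get_grip_width, get_finger_force gives the robot as it stands. Calls block until the motion is done:
- move_pose(position, orientation): joint-space move of the TCP to a pose.
- movel(position, frame=None, v=0.15, until_force=None): straight line of the TCP; frame=None keeps the orientation; v is the mean speed in m/s. With until_force (N) it stops when the force on the tool has changed by that much, and returns True; else False.
- movej(angles): joint-space move.
- command_gripper(opening): opening from 0.0 (shut) to 1.0 (fully open); the grip force is fixed at half the most; returns when the fingers have stopped.
- wait(seconds).
- inverse_kinematics(position, orientation): joint angles nearest the present ones, or None.
- read_camera(name): name is "scene" or "top"; returns the picture (400x640x3 uint8, red, green, blue); there is no depth.
- camera_info(name): a dict with "intrinsics" (3x3 intrinsics, pixels), "T" (4x4, takes a point from camera to world coordinates). Camera axes: x right, y up, looking along -z (the intrinsics and any distortion apply to the point x, -y, -z); pixel columns grow to the right and rows downward; lengths in m; the calibration is good to about 2 mm. A picture is of the moment at which its call begins. camera_info takes no time and is no camera call.
A pose or a line that the arm cannot do raises MotionError and nothing moves.
- job_done(): hands the job in; it is judged then, once.
Readings, each from a call of its own:
- get_time(): time.
- get_joint_pos(): joint angles.
- get_qvel(): joint speeds.
- get_effort(): joint torques, N m.
- get_tcp_pos(): TCP position.
- get_ee_rot(): TCP orientation.
- get_ft_force(): force on the tool from outside, world axes, zero at the start.
- get_ft_torque(): the same for the moment, N m.
- get_grip_width(): opening from 0.0 (shut) to 1.0 (fully open).
- get_finger_force(): force on a finger pad.
Only numpy, scipy, OpenCV 4.12 (cv2) and the standard library are available. Lean on these libraries where they do the work, as an engineer would, in place of code of your own. Each camera call takes 0.05 s, during which the arm holds its last target. There are 200 camera calls.

TASK

Two cups have been left standing on the lid of the green dry-storage box: nest them upright in size order in the dark steel dish on the bench (wide silver cup in the dish, narrow brass tumbler in the cup). Then take the lid by its bar handle, break it free of its sticky seal without flinging it up, and hold it only slightly open, its front edge raised about 30 mm, so that a drying pack can be slipped in. Leave the other things on the bench alone, and finish while still holding the lid there with the gripper: do not let go of it or prop it.

Things in the scene. Friction and masses are not known exactly. Their poses are not given: they have to be found in the camera images.
- dish_mid (a point): open round dish of dark steel, loose on the bench, outer diameter 110 mm, 32 mm high, straight wall 3 mm thick, floor 4 mm thick; the point is on its axis, half-way up (16 mm above its underside); z is its upward axis
- cup_mid (a point): silver-coloured open round cup, outer diameter 64 mm, 66 mm high, straight wall 3 mm, floor 4 mm, 0.14 kg; at first upright on the box's lid, on the left or right half; the point is on its axis, half-way up (33 mm above its underside); z is its upward axis. Standing in the dish, its rim is 38 mm above the dish's rim
- tumbler_mid (a point): tall narrow brass-coloured open tumbler, outer diameter 40 mm, 96 mm high, wall 3 mm, floor 4 mm, 0.10 kg; at first upright on the other half of the lid; the point is on its axis, half-way up (48 mm above its underside); z is its upward axis. Standing in the cup, its rim is 34 mm above the cup's rim
- box: green steel storage box, fixed to the bench, 200 mm (its x) by 260 mm (its y) by 90 mm high, closed by a green lid 12 mm thick with a black mat on it (lid top 102 mm above the bench); origin under its centre, z up; x points from its front (handle side, towards the robot) to its back (hinge side)
- lid_handle (a point): centre of the steel bar handle on the lid: a round bar 12 mm thick and 110 mm long along the box's y axis, on two end posts, its centre 36 mm above the lid's top face and, with the lid shut, 70 mm in front of the box's centre and 138 mm above the bench; moves with the lid; free to be pinched from above between the posts, fingers closing along the box's x
- lid_hinge (a point): middle of the lid's hinge line on the back rim of the box, 100 mm behind the box's centre and 90 mm above the bench; the line runs along the box's y axis. The handle bar turns about it at 177 mm radius (170 mm in front of it and 48 mm above it when shut)
- lid (a joint): lid angle, 0 = shut, growing as the front edge rises, up to 0.8 rad; the front edge is 200 mm from the hinge, so 0.15 rad raises it 30 mm. A sticky seal holds it: the upward pull needed at the handle climbs to a peak of about 12 to 16 N in the first 5 mm of rise (0.03 rad), then falls off quickly; past 0.1 rad the seal is free and 2 to 3 N carries the lid. Let go, it sinks back to 0.07 rad or less. The lid weighs about 0.4 kg
- hammer: bystander: hammer lying on the bench at the right; leave alone
- screwdriver: bystander: screwdriver lying near the robot at the left; leave alone
- wrench: bystander: steel wrench lying at the back, between box and dish; leave alone
- tape: bystander: black and yellow tape measure, 72 x 40 x 66 mm high, in front of the gap between dish and box; leave alone
- oil: bystander: yellow oil bottle, 60 mm wide, 150 mm high, standing at the back right; leave alone
- brass_slug: bystander: short brass cylinder, 50 mm wide and 30 mm high, at the left; leave alone
- wood_block: bystander: wooden block 100 x 60 x 35 mm at the left; leave alone
Things that resemble listed ones, but are neither listed nor needed, are in the scene too. What is shaped like the part that bears tumbler_mid but blue is not meant.

How it is judged:
On the way, in this order (a step that is already met when the one before it is completed fails the run):
1. with the lid still shut, the cup stands upright in the dish and the tumbler upright in the cup, all let go and at rest (horizontal distance between cup_mid and dish_mid below 0.024 m and z of cup_mid in the frame of dish_mid between 0.015 and 0.027 m and angle between cup_mid's own z axis and vertical below 0.12 rad and horizontal distance between tumbler_mid and cup_mid below 0.014 m and z of tumbler_mid in the frame of cup_mid between 0.013 and 0.025 m and angle between tumbler_mid's own z axis and vertical below 0.15 rad and angle between dish_mid's own z axis and vertical below 0.08 rad and height (world z) of dish_mid below 0.022 m and linear speed of each of dish, cup, tumbler below 0.03 m/s and contact force between the arm and dish below 0.1 N and contact force between the arm and cup below 0.1 N and contact force between the arm and tumbler below 0.1 N and value of joint lid below 0.03 rad), for 0.2 s.
2. the seal is broken: the fingers lift the lid past 0.07 rad (value of joint lid above 0.07 rad and contact force between the fingers and lid above 0.5 N), for 0.1 s.
At the end, for the whole second after the job is handed in: The gripper's fingers hold the lid still, 0.10 to 0.22 rad open (front edge raised 20 to 44 mm), nothing else touching it; the cup stands upright on the dish's floor and the tumbler upright on the cup's floor, the dish flat on the bench, all at rest and untouched (value of joint lid between 0.1 and 0.22 rad and velocity of joint lid between -0.05 and 0.05 rad/s and contact force between the fingers and lid above 0.5 N and contact force between each of lid, the arm and dish below 0.1 N and contact force between each of lid, the arm and cup below 0.1 N and contact force between each of lid, the arm and tumbler below 0.1 N and contact force between lid and hammer below 0.1 N and contact force between lid and screwdriver below 0.1 N and contact force between lid and wrench below 0.1 N and contact force between lid and tape below 0.1 N and contact force between lid and oil below 0.1 N and contact force between lid and brass_slug below 0.1 N and contact force between lid and wood_block below 0.1 N and horizontal distance between cup_mid and dish_mid below 0.024 m and z of cup_mid in the frame of dish_mid between 0.015 and 0.027 m and angle between cup_mid's own z axis and vertical below 0.12 rad and horizontal distance between tumbler_mid and cup_mid below 0.014 m and z of tumbler_mid in the frame of cup_mid between 0.013 and 0.025 m and angle between tumbler_mid's own z axis and vertical below 0.15 rad and angle between dish_mid's own z axis and vertical below 0.08 rad and height (world z) of dish_mid below 0.022 m and linear speed of each of dish, cup, tumbler below 0.03 m/s); the arm keeps its last pose, push and grip.
It fails at once if the lid is flung open past 0.35 rad (front edge 70 mm up) (value of joint lid above 0.35 rad).
It fails at once if a bystander (hammer, screwdriver, wrench, tape measure, oil bottle, brass slug or wood block) is moved more than 30 mm (distance of any of hammer, screwdriver, wrench, tape, oil, brass_slug, wood_block from where it was at the start of the episode above 0.03 m).
It also fails if it takes over 72 s, if anything falls off the work surface, if the arm or the gripper's body presses on something with over 40 N, if the wrist force passes 120 N, or if a joint passes its speed limit or range.

## Working session

There is one attempt and no reset: what is moved stays moved. The work goes in short steps, each a Python script; the robot and the scene stay as the last script left them, time stands still between calls to the robot, and variables do not carry over. Pictures are saved under pics/ and viewed, at most 10 in all, crops included, and the job is handed in when it is done.

```bash
ls; mkdir -p pics
python3 - <<'E'
from station import *
import cv2,numpy as np
np.set_printoptions(precision=4,suppress=True)
for n in("scene","top"):
    im=read_camera(n); cv2.imwrite(f"pics/{n}0.png",im[:,:,::-1]); c=camera_info(n); print(n,c)
print(get_time(),get_ee_rot(),get_ft_force())
E
```

```text
pics
scene {'intrinsics': array([[387.4734,   0.    , 324.1374],
       [  0.    , 387.4734, 194.7275],
       [  0.    ,   0.    ,   1.    ]]), 'T': array([[ 0.0872, -0.7344,  0.6731,  1.2239],
       [ 0.9961,  0.0712, -0.0513, -0.0488],
       [-0.0102,  0.675 ,  0.7378,  0.8633],
       [ 0.    ,  0.    ,  0.    ,  1.    ]])}
top {'intrinsics': array([[433.024 ,   0.    , 313.0295],
       [  0.    , 433.024 , 199.7823],
       [  0.    ,   0.    ,   1.    ]]), 'T': array([[-0.0256,  0.9891, -0.1451,  0.3333],
       [-0.9996, -0.0268, -0.0064, -0.0123],
       [-0.0103,  0.1449,  0.9894,  1.392 ],
       [ 0.    ,  0.    ,  0.    ,  1.    ]])}
0.1 [-0.0007  0.9918  0.1281 -0.0001] [-0.3077 -0.319   0.154 ]
```

View pics/scene0.png

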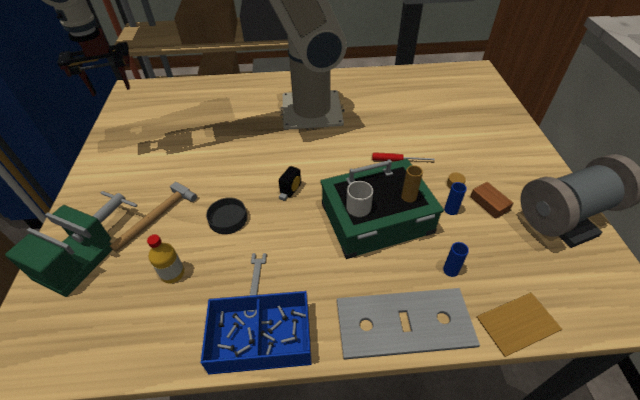

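View pics/top0.png

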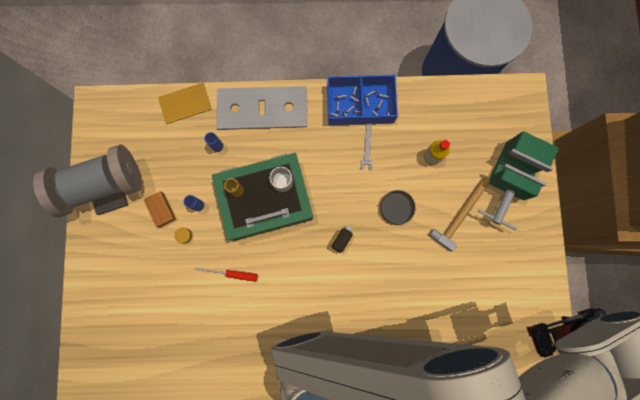

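The scene view shows the silver cup (360,198) and brass tumbler (412,184) on the lid, and the dish at (227,216). In the top view the cup rim is at (281,179), the tumbler rim (233,186), the dish (397,207) and the handle bar (267,216).

```bash
cat > h.py <<'E'
from station import *
import cv2,numpy as np
np.set_printoptions(precision=4,suppress=True)
def ray(n,p,z):
    c=camera_info(n);K=c["intrinsics"];T=c["T"]
    d=T[:3,:3]@np.array([(p[0]-K[0,2])/K[0,0],-(p[1]-K[1,2])/K[1,1],-1])
    o=T[:3,3];return o+d*(z-o[2])/d[2]
def proj(n,P):
    c=camera_info(n);K=c["intrinsics"];T=c["T"];q=T[:3,:3].T@(np.array(P)-T[:3,3])
    return np.array([K[0,2]+K[0,0]*q[0]/-q[2],K[1,2]-K[1,1]*q[1]/-q[2]])
E
python3 - <<'E'
from h import *
im=cv2.imread("pics/top0.png"); hsv=cv2.cvtColor(im,cv2.COLOR_BGR2HSV)
cv2.imwrite("pics/crop.png",cv2.resize(im[140:250,200:320],None,fx=5,fy=5,interpolation=cv2.INTER_CUBIC))
g=cv2.inRange(hsv,(50,80,30),(90,255,255)); g[:,330:]=0
cs,_=cv2.findContours(g,0,2); c=max(cs,key=cv2.contourArea)
P=np.array([ray("top",p[0],0.102)[:2] for p in c],np.float32)*1000
print("box",cv2.minAreaRect(P),cv2.minAreaRect(c))
s=cv2.imread("pics/scene0.png")
cv2.imwrite("pics/crops.png",cv2.resize(s[150:260,190:450],None,fx=3,fy=3,interpolation=cv2.INTER_CUBIC))
# dish
d=cv2.inRange(hsv,(0,0,0),(180,255,110)); m=np.zeros_like(d); m[180:235,370:425]=d[180:235,370:425]
cs,_=cv2.findContours(m,0,2); c=max(cs,key=cv2.contourArea); print("dish",cv2.minEnclosingCircle(c),cv2.fitEllipse(c))
print(ray("top",cv2.fitEllipse(c)[0],.032))
E
```

```text
box ((538.0820922851562, 150.8486328125), (206.35426330566406, 263.454833984375), 13.648155212402344) ((261.5285949707031, 196.49240112304688), (67.34369659423828, 88.07545471191406), 75.14139556884766)
dish ((396.8562927246094, 207.38583374023438), 17.695924758911133) ((396.79498291015625, 207.31930541992188), (33.524574279785156, 34.91580581665039), 72.67334747314453)
[ 0.5015 -0.2675  0.032 ]
```

View pics/crop.png

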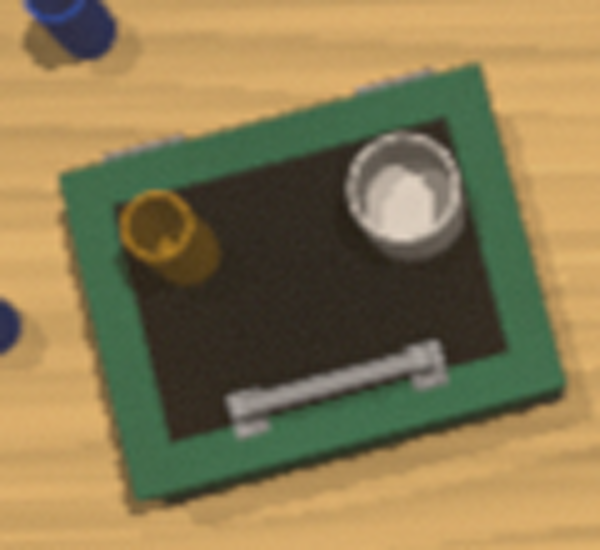

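View pics/crops.png

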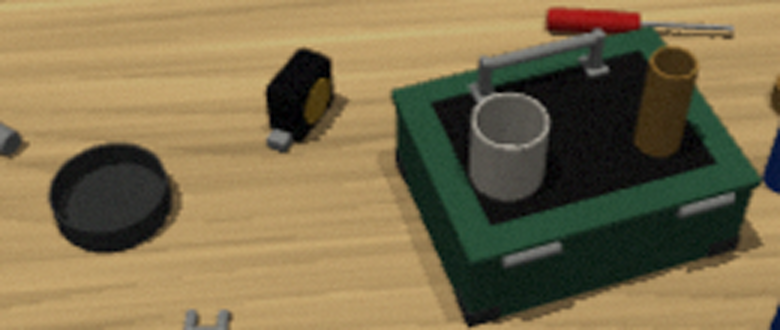

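Run:
```python
from h import *
t=lambda x,y:((x+.5)/5-.5+200,(y+.5)/5-.5+140)
s=lambda x,y:((x+.5)/3-.5+190,(y+.5)/3-.5+150)
print("cup",ray("top",t(404,187),.168),ray("scene",s(510,123),.168))
print("tum",ray("top",t(157.5,226.5),.198),ray("scene",s(672.5,63),.198))
print("dish scene",ray("scene",s(111,187),.032))
C=[ray("top",t(*p),.102) for p in((60,175),(480,64),(565,395),(135,498))]
print("corners",np.array(C),np.mean(C,0))
a,b=ray("top",t(235,403),.138),ray("top",t(433,350),.138);print("handle",a,b,(a+b)/2, np.linalg.norm(a-b))
a,b=ray("scene",s(485,65),.138),ray("scene",s(599,36),.138);print("handle sc",a,b,(a+b)/2)
y=[np.arctan2(*( (C[i]-C[j])[[1,0]])) for i,j in((0,3),(1,2))]; print("yaw x",y,[np.arctan2(-(C[i]-C[j])[0],(C[i]-C[j])[1]) for i,j in((0,1),(3,2))])
```

```text
cup [0.5817 0.0879 0.168 ] [0.5845 0.0875 0.168 ]
tum [0.5568 0.2242 0.198 ] [0.5583 0.224  0.198 ]
dish scene [ 0.5045 -0.2687  0.032 ]
corners [[ 0.6083  0.3028  0.102 ]
 [ 0.6705  0.0457  0.102 ]
 [ 0.4656 -0.0012  0.102 ]
 [ 0.4109  0.2564  0.102 ]] [0.5388 0.1509 0.102 ]
handle [0.4624 0.1907 0.138 ] [0.4904 0.0749 0.138 ] [0.4764 0.1328 0.138 ] 0.11918284306105052
handle sc [0.4845 0.0817 0.138 ] [0.4569 0.1905 0.138 ] [0.4707 0.1361 0.138 ]
yaw x [np.float64(0.2308401913203847), np.float64(0.22480584284705596)] [np.float64(0.23723919148115463), np.float64(0.20945326388302743)]
```

```bash
cat >> h.py <<'E'
def q(phi):
    a=(phi+np.pi/2)/2; return np.array([0,np.cos(a),np.sin(a),0])
DISH=np.array([.503,-.268]); CUP=np.array([.583,.088]); TUM=np.array([.5575,.224])
def pick(xy,zt,Q,w):
    move_pose([*xy,.30],Q); movel([*xy,zt],v=.12); command_gripper(0); print("width mm",get_grip_width()*88,"want",w,"F",get_finger_force(),get_tcp_pos())
    movel([*xy,.32],v=.15)
E
python3 - <<'E'
from h import *
Q=q(np.pi/2)
for p in([*CUP,.138],[*DISH,.04],[*TUM,.17],[.471,.135,.119]):print(inverse_kinematics(p,Q if p[2]!=.119 else q(.228)))
movel([.159,-.604,.32]); pick(CUP,.138,Q,64)
move_pose([*DISH,.2],Q); print(get_grip_width()*88,get_time(),get_ft_force())
cv2.imwrite("pics/t1.png",cv2.resize(read_camera("scene")[:,:,::-1][120:280,150:450],None,fx=2,fy=2))
E
```

```text
[ 0.1296  0.4801  1.7677 -0.      0.8938 -1.4412]
[-0.5104  0.61    1.8455 -0.      0.6861 -2.0812]
[ 0.3622  0.4517  1.7236 -0.      0.9662 -1.2086]
[ 0.2549  0.3869  1.996  -0.      0.7587  0.0269]
width mm 65.01165454529787 want 64 F 30.00057701021433 [0.5831 0.088  0.1383]
64.72826843920087 8.5583 [ 0.1851 -1.3487 -1.5586]
```

View pics/t1.png

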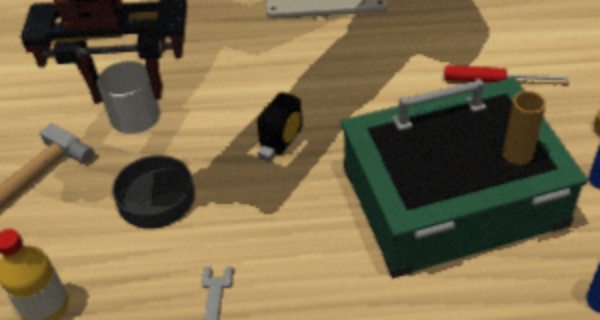

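The cup is held upright between the fingers at (130,98), with the dish at (153,190) below it and undisturbed; the tumbler still stands on the lid. Next I place the cup and check it.

Run:
```python
from h import *
Q=q(np.pi/2)
movel([*DISH,.06],v=.1); print(movel([*DISH,.037],v=.03,until_force=4),get_tcp_pos())
command_gripper(1); movel([*DISH,.32],v=.15)
pick(TUM,.17,Q,40); print(get_time())
a=read_camera("scene")[:,:,::-1][150:270,180:300];b=read_camera("top")[:,:,::-1][150:270,340:460]
cv2.imwrite("pics/t2.png",cv2.resize(np.hstack([a,b]),None,fx=3,fy=3,interpolation=cv2.INTER_CUBIC))
```

```text
True [ 0.5028 -0.2678  0.04  ]
width mm 39.93004343763552 want 40 F 29.994238950312138 [0.5575 0.224  0.17  ]
18.375
```

View pics/t2.png

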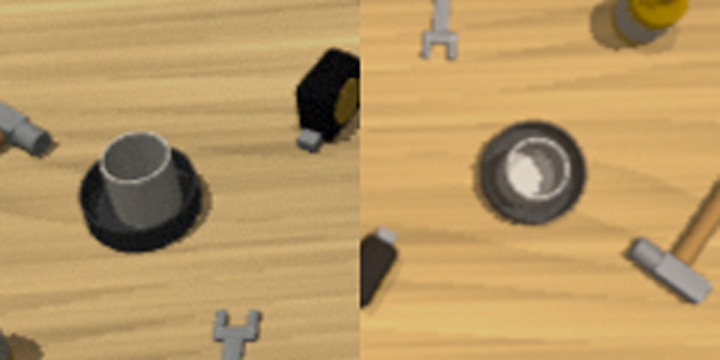

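The cup stands in the dish: its rim centre is at about (135,159) in the left tile and (540,169) in the right one. I'll locate the rim at z=0.070.

Run:
```python
from h import *
f=lambda x,o:(x+.5)/3-.5+o
A=ray("scene",(f(135.5,180),f(159,150)),.07);B=ray("top",(f(180,340),f(169.5,150)),.07);print(A,B)
P=(A+B)[:2]/2; Q=q(np.pi/2)
if np.linalg.norm(P-DISH)>.012: P=DISH+(P-DISH)*.5; print("odd",P)
move_pose([*P,.25],Q); movel([*P,.16],v=.12)
cv2.imwrite("pics/t3.png",cv2.resize(read_camera("scene")[:,:,::-1][130:270,140:320],None,fx=4,fy=4,interpolation=cv2.INTER_CUBIC)); print(P,get_grip_width()*88)
```

```text
[ 0.5032 -0.2664  0.07  ] [ 0.5001 -0.2693  0.07  ]
[ 0.5017 -0.2679] 39.81714683494415
```

View pics/t3.png

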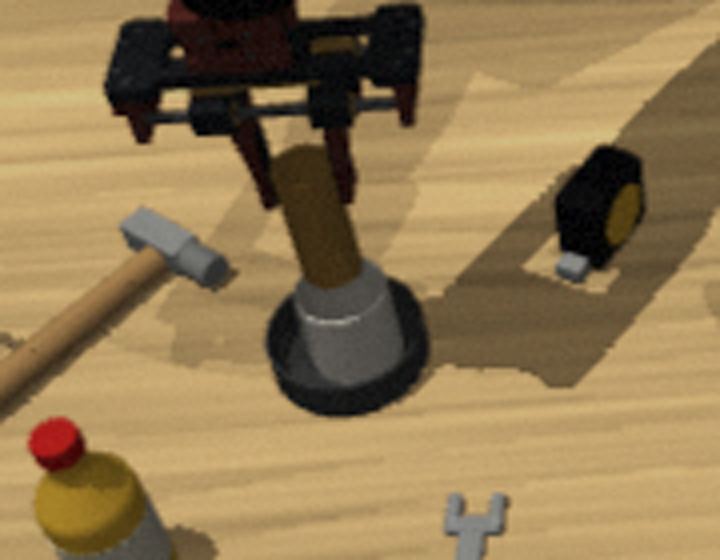

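The tumbler is upright over the cup, with its bottom at (330,285) behind the cup's front rim (345,320). Lowering it.

Run:
```python
from h import *
P=[.5017,-.2679]
movel([*P,.095],v=.08); print(movel([*P,.0735],v=.03,until_force=4),get_tcp_pos(),get_ft_force())
command_gripper(1); movel([*P,.30],v=.15)
B=np.array([.539,.151]);ax=np.array([np.cos(.228),np.sin(.228)]);H=B-.07*ax;print(H)
move_pose([*H,.25],q(.228)); print(get_time())
a=read_camera("scene")[:,:,::-1];b=read_camera("top")[:,:,::-1]
cv2.imwrite("pics/t4.png",cv2.resize(np.hstack([a[140:260,180:300],b[150:270,340:460]]),None,fx=3,fy=3,interpolation=cv2.INTER_CUBIC))
```

```text
True [ 0.5015 -0.2675  0.0758] [0.3441 1.6028 4.7443]
[0.4708 0.1352]
27.1667
```

View pics/t4.png

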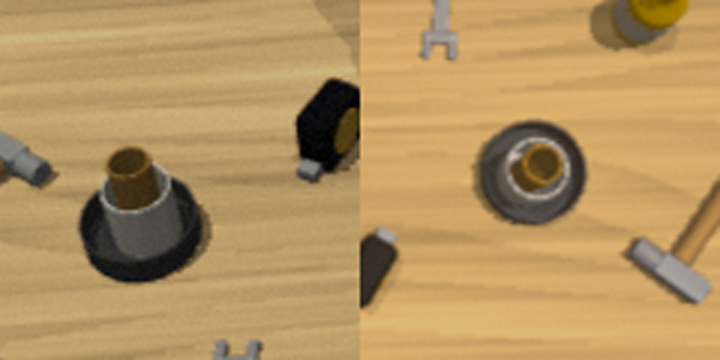

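Nested upright: the tumbler rim is at (130,160) and (543,163), inside the cup. Now the handle.

Run:
```python
from h import *
H=np.array([.4708,.1352])
command_gripper(.6)
print(movel([*H,.119],v=.08,until_force=8),get_tcp_pos()); command_gripper(0)
print("w",get_grip_width()*88,get_finger_force(),get_ft_force(),get_tcp_pos())
p0=get_tcp_pos();ax=np.array([np.cos(.228),np.sin(.228)])
for th in(.015,.03,.045,.06,.075,.09,.105,.12,.135,.15,.16):
    dx=-.17*np.cos(th)+.048*np.sin(th)+.17; dz=.048*np.cos(th)+.17*np.sin(th)-.048
    movel([*(p0[:2]+dx*ax),p0[2]+dz],v=.015); t=get_tcp_pos()
    print(th,t-p0,get_ft_force(),get_grip_width()*88)
wait(.5);print(get_tcp_pos()-p0,get_ft_force(),get_finger_force(),get_time())
a=read_camera("scene")[:,:,::-1]
cv2.imwrite("pics/t5.png",cv2.resize(a[110:270,190:450],None,fx=3,fy=3,interpolation=cv2.INTER_CUBIC))
```

```text
False [0.4711 0.1353 0.1194]
w 10.966834693797534 29.994694590568542 [ 7.4804  2.358  -5.1182] [0.4738 0.1359 0.1196]
0.015 [0.0005 0.     0.002 ] [  2.3952   0.9199 -11.8907] 11.235677985241708
0.03 [0.0016 0.0003 0.0056] [ 1.2667 -0.0512 -4.7493] 11.146576598746034
0.045 [0.0024 0.0005 0.0081] [ 1.0899 -1.4199  0.6207] 11.024782323426482
0.06 [0.0032 0.0007 0.0106] [-0.2317 -1.5622  3.4818] 11.168509871502913
0.075 [0.0041 0.0009 0.0131] [-1.8338 -1.7892  6.8181] 11.462666480136924
0.09 [0.0048 0.0012 0.0152] [ 0.0484 -1.5065  0.9106] 11.126675440263082
0.105 [0.0057 0.0013 0.0174] [ 0.3482 -0.7318 -2.7279] 11.518456524325062
0.12 [0.0067 0.0016 0.02  ] [ 0.1777 -0.3013 -3.07  ] 10.872905538671471
0.135 [0.0077 0.0018 0.0225] [-1.2573 -0.536  -1.7666] 11.21962223920903
0.15 [0.0087 0.002  0.025 ] [-1.7976 -0.8088 -1.7487] 11.272151584747556
0.16 [0.0094 0.0022 0.0265] [-2.0408  0.2259 -1.5924] 11.02661154840621
[0.0093 0.0022 0.0264] [-2.943  -0.9741 -2.3937] 29.989185333251953 34.6667
```

View pics/t5.png

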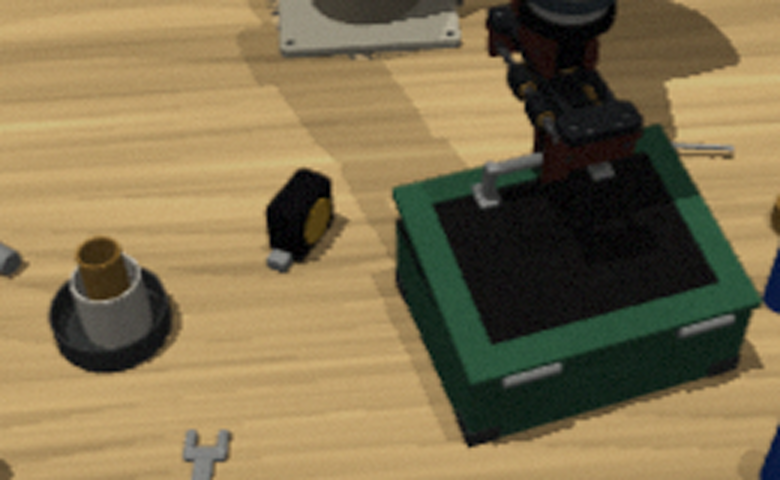

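The handle's left post has risen to about (490,165) and the lid's front corner to (397,190). That is about 8 camera pixels up, matching the roughly 30 mm expected. The holding force is about 2.4 N and the nest is undisturbed at (100,300).

```bash
python3 -c "
from station import *
print(get_qvel(),job_done(),get_time())"
```

```text
the job is handed in; nothing more can be done
the job is handed in; nothing more can be done
```

I handed the job in at about 35 s; no verdict came back. The cup stands in the dish with the tumbler inside it, and the gripper is holding the lid about 0.15 rad open (front edge roughly 30 mm up), judged from the gripper's 26 mm rise and the last camera picture.

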